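# Set the candle warmer and start it

## Robot

A 6-joint arm with a two-finger parallel gripper is mounted at the origin on a cart in front of the work surface, level with it; the furniture and walls round the work are solid. World frame = base frame: x ahead of the robot, y to its left, z up, the work surface at z = 0. Lengths are in m, angles in rad, forces in N, time in s.
With the tool pointing down it reaches from about 0.275 to 0.85 m from the base axis. Payload 19 kg.
Tool frame: the origin (TCP) lies at the very end of the fingers, on their centre line; the grasp point (between the pads) lies 19 mm behind it; z points along the fingers, x is the direction in which the jaws open and shut, and the axes are right-handed (so a half turn about z gives the same grasp; the last joint's range is limited). The gripper opens to 85 mm and grips with 20 to 120 N. Pads are 22 mm wide; open, the fingers measure 114 mm over their backs; the gripper's body (76 mm by 85 mm) begins 54 mm behind the grasp point. The pads swing forward as they close: fully open they stand 13 mm farther back than shut.
Start: joints at [1.023, 0.15, 1.437, -0, 1.554, -0.134], TCP at [0.231, 0.526, 0.231] pointing down, gripper open.
Joint ranges: [-2.8, 2.8], [-0.68, 2.1], [0.12, 2.68], [-1.39, 4.53], [0.16, 2.79], [-2.81, 2.81]. Speed limits (rad/s): [1.89, 1.89, 2.22, 3.01, 3.01, 3.01].

## Interface

Orientations are given as a rotation vector (axis times angle).
In Python, from cell import readout, viewer, workorder gives the robot as it stands.
- The arm moves only by the tool jog_arm, never from a script. Its argument "series" is a list that holds one entry, the list of rows, each a list of 7 numbers: the opening, from -1 (shut) to 1 (fully open), so that 0 is half open, then the shift along the tool's x, y, z in mm, then the turn, a rotation vector about the tool's x, y, z in degrees. A call has exactly 5 rows; each row shifts and turns the commanded pose from where the row before left it, along the tool's axes as they then stand; what a row does not reach is not made up. A row lasts 1/8 s, in which the tool goes at most 62.5 mm and 10.7 degrees, less where a joint would pass 70% of its speed; a pose out of reach is approached as far as the arm can. A call is refused whole if a number of a shift passes 62.5 or a number of a turn 10.7, either way. A call with a gripper value outside its range is refused whole. The fingers move at their own pace and stop on an object; "newtons" is the grip in N (left out, the last holds). Time passes only in rows, so rows that do not move let the fingers close, or fill a call up. It gives the time, the measured TCP pose, the force and the opening at its end, in the units of the state.
- readout.state(): the state, without advancing time (a new reading comes with each control period).
- viewer.snapshot(name): name is "scene" or "side" or "wrist"; returns (picture, depth): 420x560x3 uint8, blue, green, red; 420x560 float32, m along the optical axis (not along the pixel's ray), 0 where there is no reading.
- viewer.calibration(name): a dict with "fx", "fy", "cx", "cy" (pixels), "world_from_camera" (4x4, takes a point from camera to world coordinates). Camera axes: x right, y down, z forward; pixel columns grow to the right and rows downward; lengths in m; the calibration is good to about 2 mm. A picture is of the moment at which its call begins: read the wrist's pose just before it. calibration takes no time and is no camera call; for the wrist camera it gives the pose at the moment of the call.
- workorder.hand_in(): hands the job in, once; it reports no verdict.
The state is a dict: "time_s": time; "joint_pos": joint angles; "dq": joint speeds; "joint_torque": joint torques, N m; "tool_pos": TCP position; "ee_rot": TCP orientation; "force": force on the tool from outside, world axes, zero at the start; "torque": the same for the moment, N m; "opening": finger opening in m.
Only numpy, scipy, OpenCV 4.12 (cv2) and the standard library are available. Lean on these libraries where they do the work, as an engineer would, in place of code of your own. Each camera call takes 0.05 s, during which the arm holds its last target.

## Task

Someone wants to smell the candle on the electric warmer: with a fingertip, turn the warmer's big black knurled dial clockwise until it clicks in at the green dot and stays there on its own, then press the orange start button all the way down and let it come back up. Nothing is to be gripped or picked up: leave the candle standing on its plate and leave the lip balm and the soap box where they are.

Things in the scene. Friction and masses are not known exactly. Their poses are not given: they have to be found in the camera images.
- warmer: white electric candle warmer, fixed to the counter, 150 (x) x 300 (y) x 40 mm; origin: centre of its underside; -x is its front, towards the robot. In its frame the dial's vertical axis is at (0, 75) mm, the dark round warming plate (112 mm across, top 46 mm up) at (0, -80), the start button at (-48, -5)
- green_dot (a point): flat green dot, 10 mm across, on the warmer's top beside the dial, 64 mm from the dial's axis. It is the third of four such dots in a clockwise arc on the front side of the dial, 0.6 rad apart: black, yellow, green, red; seen from above they lie 0.9, 0.3, -0.3, -0.9 rad anticlockwise from the warmer's -x
- dial_face (a point): centre of the black dial's flat top, 64 mm above the warmer's underside. 104 mm across its knurl (36 upright ribs 1.8 mm proud), rim from 42 to 64 mm high. Too wide to pinch: turned by friction, a fingertip pressed on the face or stroked along the rim; it does not give way downwards. A white line on the face, 17 to 47 mm off the axis, points at the setting
- dial (a joint): angle of the dial (rad), growing clockwise seen from above; stops at -0.08 and 1.88. Detents (let go, it snaps to the nearest): white line at black 0, yellow 0.6, green 1.2, red 1.8. It starts at black or yellow, rarely poised between. Leaving a detent takes about 0.07 Nm
- start_button_top (a point): centre of the top of the orange round push button, 22 mm across, on the warmer's top; it goes straight down
- start_button (a joint): travel of the start button (m): 0 up, 0.006 fully down; spring, 4 N when fully down; it comes back up
- candle: candle in a patterned glass, 83 mm across, 75 mm tall, loose on the warming plate; origin: centre of its underside, z up
- lip_balm: small upright lip balm tube with yellow cap, 17 mm across, 67 mm tall, loose on the counter; origin: centre of its underside
- soap: pale blue soap box, 58 (x) x 88 (y) x 30 mm, loose on the counter; origin: centre of its underside
Not all that is in view belongs to the job. Leave any turquoise look-alike of the candle alone.

How it is judged:
By the outcome, as a careful person would: the job done as asked, in the order asked, and still so for the second after the job is handed in, with the robot touching nothing.
It also fails if it takes over 48 s, if anything falls off the work surface, if the arm or the gripper's body presses on something with over 40 N, if the wrist force passes 120 N, or if a joint passes its speed limit or range.

## Working session

There is one attempt and no reset: what is moved stays moved. The work goes in short steps, Python scripts to look and compute and a tool call to move; the robot and the scene stay as the last step left them, time stands still between calls to the robot, and variables do not carry over. Pictures are saved under pics/ and viewed, and the job is handed in when it is done.

Besides the shell and the picture viewer there is one more tool, called as name(argument=value, ...), one argument or row to a line, values as JSON. jog_arm: Moves the arm, as the interface text tells. Its arguments: {"type":"object","properties":{"series":{"type":"array"},"newtons":{"type":"number"}},"required":["series"]}

```bash
mkdir -p pics; ls; python3 - <<'E'
from cell import readout, viewer
import cv2,numpy as np
s=readout.state();print({k:np.round(v,3).tolist() for k,v in s.items()})
for n in ["scene","side","wrist"]:
    c=viewer.calibration(n);p,d=viewer.snapshot(n)
    cv2.imwrite(f"pics/{n}0.png",p);np.savez(f"pics/{n}0.npz",p=p,d=d,K=[c["fx"],c["fy"],c["cx"],c["cy"]],T=c["world_from_camera"])
    print(n,np.round(c["world_from_camera"],3).tolist(),c["fx"])
E
```

```text
pics
{'time_s': 0.0, 'joint_pos': [1.023, 0.151, 1.438, 0.0, 1.554, -0.134], 'dq': [0.0, 0.001, -0.0, 0.001, 0.001, -0.001], 'joint_torque': [-0.001, -71.306, -57.086, -0.0, 0.009, 0.0], 'tool_pos': [0.231, 0.526, 0.231], 'ee_rot': [2.63, 1.717, -0.002], 'force': [0.572, -0.074, 0.216], 'torque': [-0.014, -0.003, -0.055], 'opening': 0.085}
scene [[0.86, -0.235, 0.454, -0.086], [-0.511, -0.415, 0.753, -1.205], [0.011, -0.879, -0.477, 0.629], [0.0, 0.0, 0.0, 1.0]] 468.47180370942243
side [[0.988, -0.068, 0.136, 0.297], [-0.152, -0.484, 0.862, -1.217], [0.008, -0.872, -0.489, 0.602], [0.0, 0.0, 0.0, 1.0]] 415.85226505499537
wrist [[0.402, 0.88, 0.252, 0.166], [0.916, -0.386, -0.112, 0.554], [-0.001, 0.276, -0.961, 0.373], [0.0, 0.0, 0.0, 1.0]] 306.77618969199517
```

View pics/scene0.png

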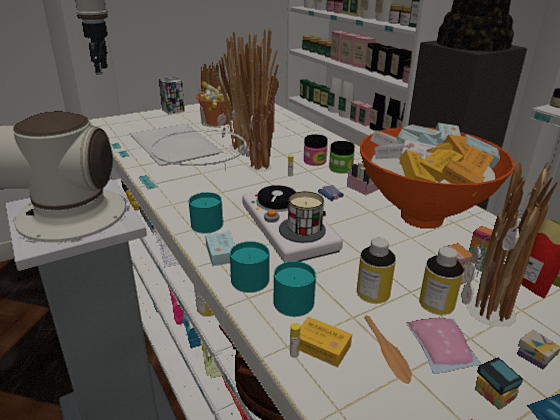

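View pics/side0.png

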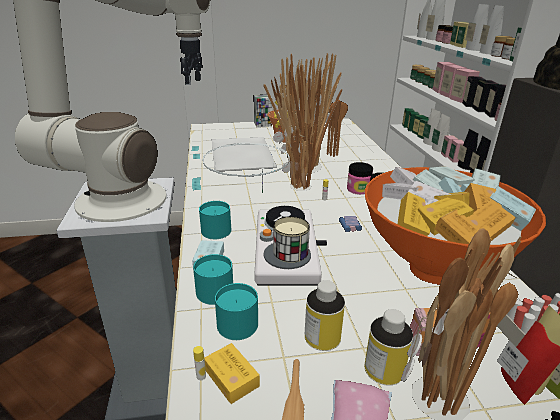

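View pics/wrist0.png

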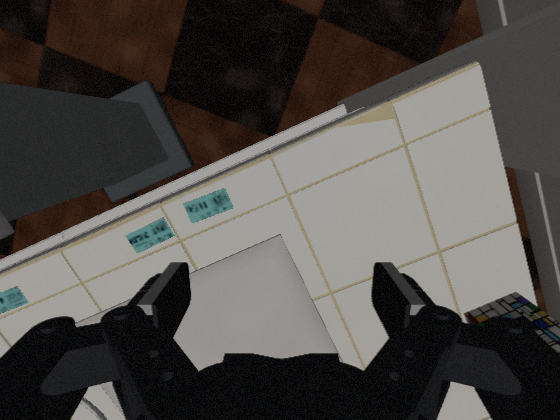

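The scene view shows the warmer around (292,222), the dial at (276,196), the button at (271,215), and the candle at (306,215). Next I'll measure it.

```bash
cat > h.py <<'E'
import numpy as np,cv2
def load(n):
    z=np.load(f"pics/{n}.npz");return z["p"],z["d"],z["K"],z["T"]
def pts(d,K,T):
    v,u=np.mgrid[:d.shape[0],:d.shape[1]]
    P=np.stack([(u-K[2])/K[0]*d,(v-K[3])/K[1]*d,d],-1)
    return P@T[:3,:3].T+T[:3,3]
def ray(uv,K,T,z):
    uv=np.atleast_2d(uv);r=np.c_[(uv[:,0]-K[2])/K[0],(uv[:,1]-K[3])/K[1],np.ones(len(uv))]@T[:3,:3].T
    return T[:3,3]+r*((z-T[2,3])/r[:,2])[:,None]
E
python3 - <<'E'
from h import *
for n,(x0,y0,x1,y1) in {"scene0":(190,150,360,270),"side0":(190,190,350,290)}.items():
    p,d,K,T=load(n);W=pts(d,K,T)
    cv2.imwrite(f"pics/{n}z.png",cv2.resize(p[y0:y1,x0:x1],None,fx=4.5,fy=4.5,interpolation=cv2.INTER_CUBIC))
    R=np.zeros(d.shape,bool);R[y0:y1,x0:x1]=1
    hsv=cv2.cvtColor(p,cv2.COLOR_BGR2HSV)
    # orange button
    m=R&(hsv[...,0]>4)&(hsv[...,0]<20)&(hsv[...,1]>150)&(hsv[...,2]>100)
    print(n,"orange",m.sum(),np.argwhere(m).mean(0),np.median(W[m],0))
    # dial top: dark & z~.064
    m=R&(hsv[...,2]<60)&(abs(W[...,2]-.064)<.008)
    nn,l,st,c=cv2.connectedComponentsWithStats(m.astype(np.uint8))
    for i in range(1,nn):
        if st[i,4]>60:
            q=W[l==i];print("dark",st[i],q.mean(0),q.min(0),q.max(0))
    m=R&(abs(W[...,2]-.040)<.006)
    q=W[m][:,:2].astype(np.float32);print("top40",m.sum(),cv2.minAreaRect(q))
E
```

```text
scene0 orange 46 [208.82608696 274.45652174] [ 0.40922574 -0.34658281  0.06052511]
dark [258 186  38  20 475] [ 0.46174981 -0.27620025  0.06244245] [ 0.41763106 -0.32533129  0.05603429] [ 0.5171928  -0.22043027  0.06635597]
top40 2263 ((0.48837268352508545, -0.2572918236255646), (0.6778154969215393, 0.4015660881996155), 47.64421844482422)
side0 orange 50 [232.12 266.5 ] [ 0.41133677 -0.35163044  0.06055726]
dark [266 206  39  18 339] [ 0.4680931  -0.26501993  0.06328241] [ 0.41988366 -0.30879553  0.05604107] [ 0.52021545 -0.22381028  0.06615678]
top40 1982 ((0.4012383222579956, -0.2958407700061798), (0.5261168479919434, 0.32731202244758606), 73.44393157958984)
```

View pics/scene0z.png

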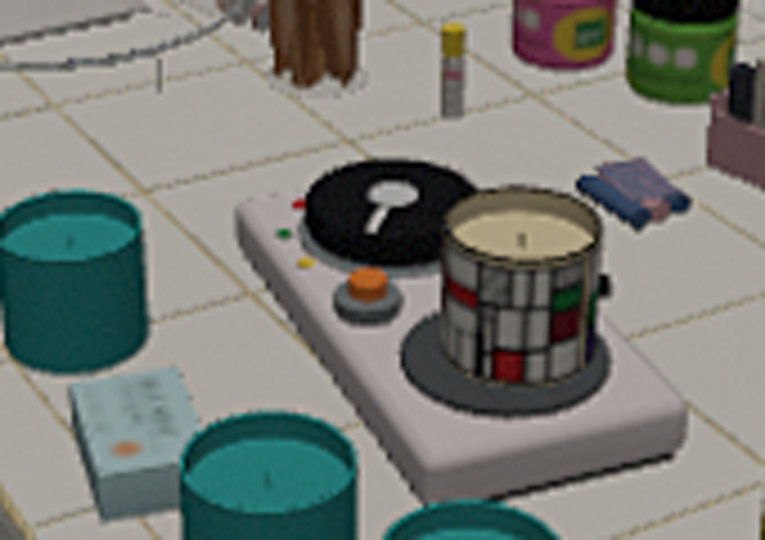

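View pics/side0z.png

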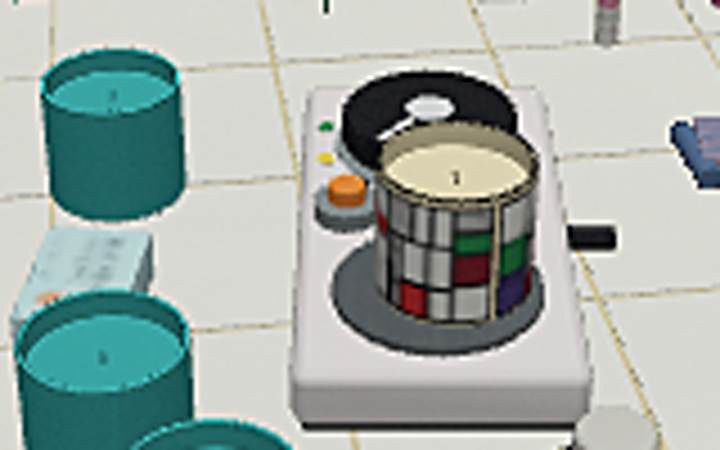

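```bash
python3 - <<'E'
from h import *
q={"scene0":(190,150,dict(hub=(393,190,.064),tip=(375,230,.064),hubside=(381,206,.064),red=(298,204,.04),green=(284,233,.04),yel=(305,263,.04),btn=(367,280,.06),cand=(521,235,.11),lip=(452,110,0))),
"side0":(190,190,dict(hub=(430,108,.064),tip=(383,135,.064),green=(326,127,.04),yel=(326,158,.04),btn=(347,188,.06)))}
R={}
for n,(x0,y0,f) in q.items():
    p,d,K,T=load(n);W=pts(d,K,T)
    for k,(u,v,z) in f.items():
        uv=((u+.5)/4.5+x0-.5,(v+.5)/4.5+y0-.5)
        r=ray(uv,K,T,z)[0];R[n,k]=r
        print(n,k,np.round(r,4),"depth pt",np.round(W[int(round(uv[1])),int(round(uv[0]))],4))
    # rim outline of dark mask
    a=np.arctan2(*(R[n,"tip"]-R[n,"hub"])[[1,0]]);print("line dir deg",np.degrees(a)%360)
E
```

```text
scene0 hub [ 0.4724 -0.2662  0.064 ] depth pt [ 0.4722 -0.2668  0.0639]
scene0 tip [ 0.4388 -0.3034  0.064 ] depth pt [ 0.4392 -0.3029  0.0629]
scene0 hubside [ 0.4563 -0.28    0.064 ] depth pt [ 0.4557 -0.2796  0.0651]
scene0 red [ 0.4373 -0.214   0.04  ] depth pt [ 0.4351 -0.2192  0.0428]
scene0 green [ 0.413  -0.2421  0.04  ] depth pt [ 0.4129 -0.2438  0.042 ]
scene0 yel [ 0.4066 -0.2796  0.04  ] depth pt [ 0.4057 -0.2793  0.0403]
scene0 btn [ 0.4102 -0.3442  0.06  ] depth pt [ 0.4071 -0.3487  0.0627]
scene0 cand [ 0.4588 -0.4185  0.11  ] depth pt [ 0.4625 -0.4116  0.1053]
scene0 lip [ 0.6335 -0.0751  0.    ] depth pt [ 0.6275 -0.0842  0.0053]
line dir deg 227.87598104828797
side0 hub [ 0.4717 -0.2726  0.064 ] depth pt [ 0.471  -0.2743  0.0638]
side0 tip [ 0.4396 -0.3001  0.064 ] depth pt [ 0.44   -0.3021  0.064 ]
side0 green [ 0.4134 -0.2449  0.04  ] depth pt [ 0.4126 -0.2504  0.0427]
side0 yel [ 0.4088 -0.2811  0.04  ] depth pt [ 0.4085 -0.283   0.0403]
side0 btn [ 0.4123 -0.348   0.06  ] depth pt [ 0.4128 -0.3495  0.062 ]
line dir deg 220.52194402476718
```

```bash
cat >> h.py <<'E'
from scipy.spatial.transform import Rotation as Ro
def rows(pos,rv,wps,g=-1):
    """wps: list of (xyz, yaw of tool x in deg world), tool down; prints rows, tracking rounded commands"""
    p=np.array(pos);R=Ro.from_rotvec(rv);out=[]
    for x,yaw in wps:
        sh=np.round(R.inv().apply(np.array(x)-p)*1000,1)
        t=np.radians(yaw);D=Ro.from_matrix(np.c_[[np.cos(t),np.sin(t),0],[np.sin(t),-np.cos(t),0],[0,0,-1]])
        tr=np.round((R.inv()*D).as_rotvec(degrees=True),1)
        p=p+R.apply(sh/1000);R=R*Ro.from_rotvec(tr,degrees=True)
        out.append([g,*sh.tolist(),*tr.tolist()])
    for i in range(0,len(out),5): print(str(out[i:i+5]).replace(" ",""))
    print("end",p,R.as_rotvec())
E
python3 - <<'E'
from h import *
for n in ["scene0","side0"]:
    p,d,K,T=load(n);W=pts(d,K,T)
    m=(d>0)&(W[...,2]>.13)&(W[...,0]>.15)&(W[...,0]<1)&(abs(W[...,1])<.7)
    nn,l,st,c=cv2.connectedComponentsWithStats(m.astype(np.uint8))
    for i in range(1,nn):
        if st[i,4]>60:
            q=W[l==i];print(n,st[i],np.percentile(q,2,0).round(2),np.percentile(q,98,0).round(2))
s=([.231,.526,.231],[2.63,1.717,-.002])
A=np.array([.231,.526,.231]);B=np.array([.40,-.30,.23])
N=20
rows(*s,[(A+(B-A)*(i+1)/N,66.3+(-30-66.3)*(i+1)/N) for i in range(N)])
E
```

```text
scene0 [  75    0   33   75 1540] [0.19 0.46 0.25] [0.27 0.57 0.47]
scene0 [ 196   29   83  108 5074] [ 0.5  -0.04  0.13] [0.75 0.48 0.38]
scene0 [ 360  123  155   82 9361] [ 0.62 -0.65  0.14] [ 0.94 -0.33  0.22]
side0 [ 156    0   55   85 2072] [0.16 0.31 0.26] [0.3  0.57 0.54]
side0 [ 256   53   92  104 4797] [ 0.5  -0.04  0.14] [0.77 0.34 0.38]
side0 [  364   166   182   100 12516] [ 0.63 -0.65  0.14] [ 0.96 -0.34  0.22]
[[-1,-34.4,24.4,0.1,-0.0,0.1,4.8],[-1,-32.3,27.1,0.0,-0.0,-0.0,4.8],[-1,-29.8,29.7,0.1,-0.0,-0.0,4.8],[-1,-27.3,32.2,0.0,-0.0,-0.0,4.8],[-1,-24.5,34.3,0.1,-0.0,-0.0,4.9]]
[[-1,-21.5,36.3,0.0,-0.0,-0.0,4.8],[-1,-18.3,37.9,0.0,-0.0,-0.0,4.8],[-1,-15.1,39.4,0.1,-0.0,-0.0,4.8],[-1,-11.8,40.5,0.0,-0.0,-0.0,4.8],[-1,-8.4,41.3,0.1,-0.0,-0.0,4.8]]
[[-1,-4.8,41.9,0.0,-0.0,-0.0,4.8],[-1,-1.3,42.1,0.0,-0.0,-0.0,4.9],[-1,2.2,42.1,0.1,-0.0,-0.0,4.8],[-1,5.8,41.7,0.0,-0.0,-0.0,4.8],[-1,9.3,41.2,0.1,-0.0,-0.0,4.8]]
[[-1,12.6,40.2,0.0,-0.0,-0.0,4.8],[-1,16.0,39.0,0.0,-0.0,-0.0,4.8],[-1,19.2,37.5,0.1,-0.0,-0.0,4.8],[-1,22.3,35.8,0.0,-0.0,0.0,4.9],[-1,25.2,33.8,0.1,-0.0,0.0,4.8]]
end [ 0.39996583 -0.3000119   0.22996434] [-3.03411894e+00  8.13637998e-01 -5.23614044e-05]
```

jog_arm(
  series=[
    [[-1,-34,24,0,0,0,5],[-1,-32,27,0,0,0,5],[-1,-30,30,0,0,0,5],[-1,-27,32,0,0,0,5],[-1,-24,34,0,0,0,5]],
  ],
)

```text
time_s: 0.78
tool_pos: [0.2722, 0.3198, 0.2312]
ee_rot: [2.941, 1.104, -0.0]
force: [0.8, 0.0, 1.0]
opening: -0.0002
```

jog_arm(
  series=[
    [[-1,-21,36,0,0,0,5],[-1,-18,38,0,0,0,5],[-1,-15,39,0,0,0,5],[-1,-12,40,0,0,0,5],[-1,-8,41,0,0,0,5]],
  ],
)

```text
time_s: 1.4
tool_pos: [0.3098, 0.1142, 0.2313]
ee_rot: [3.11, 0.441, 0.0]
force: [1.0, 0.7, 0.4]
opening: -0.0001
```

jog_arm(
  series=[
    [[-1,-5,42,0,0,0,5],[-1,-1,42,0,0,0,5],[-1,2,42,0,0,0,5],[-1,6,42,0,0,0,5],[-1,9,41,0,0,0,5]],
  ],
)

```text
time_s: 2.02
tool_pos: [0.344, -0.094, 0.2313]
ee_rot: [3.132, -0.244, 0.0]
force: [0.8, 0.2, 1.4]
opening: 0.0002
```

jog_arm(
  series=[
    [[-1,13,40,0,0,0,4],[-1,16,39,0,0,0,4],[-1,19,37,0,0,0,4],[-1,22,36,0,0,0,4],[-1,25,34,0,0,0,4]],
  ],
)

```text
time_s: 2.65
tool_pos: [0.3818, -0.3007, 0.2312]
ee_rot: [-3.042, 0.783, 0.0]
force: [0.8, 0.5, 0.1]
opening: -0.0001
```

```bash
cat > snap.py <<'E'
import sys
from cell import readout, viewer
from h import *
def snap(n,tag):
    c=viewer.calibration(n);p,d=viewer.snapshot(n);t=f"{n}{tag}"
    cv2.imwrite(f"pics/{t}.png",p);np.savez(f"pics/{t}.npz",p=p,d=d,K=[c["fx"],c["fy"],c["cx"],c["cy"]],T=c["world_from_camera"])
if __name__=="__main__":
    for n in sys.argv[2:]: snap(n,sys.argv[1])
    s=readout.state();print(s["time_s"],np.round(s["tool_pos"],4),np.round(s["ee_rot"],3),np.round(s["force"],2),np.round(s["joint_pos"],2))
E
python3 snap.py 1 wrist
```

```text
2.7 [ 0.3822 -0.3044  0.2305] [ 3.04e+00 -7.90e-01 -1.00e-03] [-4.24 -0.41 -3.52] [-0.83 -0.03  1.63 -0.    1.54 -0.32]
```

View pics/wrist1.png

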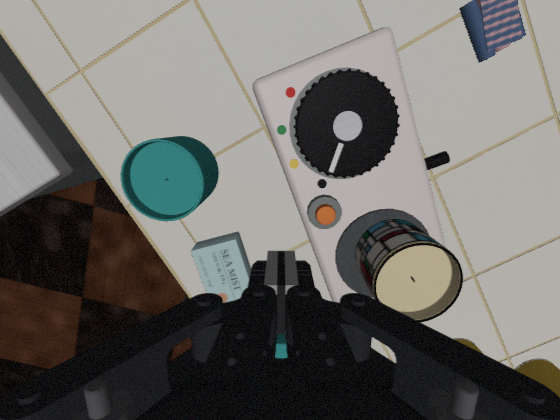

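The wrist view is clear: dial hub (348,125), white line tip (332,170), dots red (290,92), green (282,130), yellow (294,163), black (322,184), button (325,214).

```bash
cat > meas.py <<'E'
from h import *
def meas(t,box=None,verbose=True):
    p,d,K,T=load(t);hsv=cv2.cvtColor(p,cv2.COLOR_BGR2HSV);W=pts(d,K,T)
    H,S,V=[hsv[...,i].astype(int) for i in range(3)]
    o={}
    roi=(abs(W[...,0]-.46)<.12)&(abs(W[...,1]+.28)<.13)
    def blob(m,lo,hi,pos=None):
        n,l,st,c=cv2.connectedComponentsWithStats((m&roi).astype(np.uint8))
        return [(c[i],st[i,4],l==i) for i in range(1,n) if lo<=st[i,4]<=hi]
    for k,m,z in [("red",((H<6)|(H>174))&(S>130)&(V>90),.04),("green",(H>50)&(H<80)&(S>120),.04),("yel",(H>20)&(H<32)&(S>110),.04),("btn",(H>6)&(H<19)&(S>150),.06)]:
        for c,a,_ in blob(m,20,900): print(k,c.round(1),a,"ray",ray(c,K,T,z)[0].round(4))
    # dark top at z .064
    m=(V<70)&(abs(W[...,2]-.064)<.006)
    for c,a,mm in blob(m,1500,30000):
        P=W[mm];cs,_=cv2.findContours(mm.astype(np.uint8),cv2.RETR_EXTERNAL,cv2.CHAIN_APPROX_NONE)
        ct=max(cs,key=len)[:,0];h=cv2.convexHull(ct)[:,0].astype(float);G=ray(h,K,T,.064)[:,:2].astype(np.float32)
        print("dial",a,"z",np.median(P[:,2]),"circle",cv2.minEnclosingCircle(G),"ell",cv2.fitEllipse(ray(ct,K,T,.064)[:,:2].astype(np.float32)))
        C=np.array(cv2.minEnclosingCircle(G)[0])
        w=(V>130)&(S<60)&(abs(W[...,2]-.064)<.007);L=np.argwhere(w)[:,::-1].astype(float);L=ray(L,K,T,.064)[:,:2]
        hub=L[np.linalg.norm(L-C,axis=1)<.016].mean(0)
        r=np.linalg.norm(L-hub,axis=1);Q=L[(r>.02)&(r<.045)]-hub
        a=np.degrees(np.arctan2(*Q.mean(0)[::-1]))%360
        print("hub",hub.round(4),"line n",len(Q),"dir deg",a.round(1),"std",np.std(np.degrees(np.arctan2(Q[:,1],Q[:,0]))).round(1))
if __name__=="__main__":
    import sys;meas(sys.argv[1])
E
python3 meas.py wrist1; python3 -c "
from h import *
p,d,K,T=load('wrist1')
print(ray([322,184],K,T,.04),ray([325,214],K,T,.06),pts(d,K,T)[214,325])"
```

```text
red [290.1  92. ] 69 ray [ 0.4383 -0.2163  0.04  ]
green [281.4 129.5] 51 ray [ 0.4128 -0.2444  0.04  ]
green [366.1 234.5] 27 ray [ 0.4422 -0.3941  0.04  ]
yel [293.6 163.3] 55 ray [ 0.4073 -0.2816  0.04  ]
btn [325.1 214.1] 305 ray [ 0.4117 -0.3427  0.06  ]
dial 7705 z 0.06368681775355367 circle ((0.4695986807346344, -0.2711411416530609), 0.05123663321137428) ell ((0.46974167227745056, -0.27102988958358765), (0.09894268959760666, 0.09901714324951172), 104.947021484375)
hub [ 0.4705 -0.2715] line n 128 dir deg 223.3 std 2.8
[[ 0.42408864 -0.31671048  0.04      ]] [[ 0.41175893 -0.34256008  0.06      ]] [ 0.41176651 -0.34226955  0.06088627]
```

```bash
python3 - <<'E'
from h import *
from cell import readout
s=readout.state();print(s["tool_pos"],s["ee_rot"],s["force"])
P=np.array([.4383,-.2858,.0]);A=np.array([.3822,-.3044,.2305])
rows(s["tool_pos"],s["ee_rot"],[(A+(np.array([.4383,-.2858,.085])-A)*i/4,-29.1) for i in (1,2,3,4)]+[([.4383,-.2858,.07],-29.1)])
E
```

```text
[ 0.38224921 -0.30441562  0.23049526] [ 3.03954721e+00 -7.90337769e-01 -7.88756184e-04] [-4.23882793 -0.41361573 -3.51740971]
[[-1,9.9,-10.9,36.4,0.1,0.0,-0.1],[-1,10.1,-10.9,36.3,-0.0,0.0,0.0],[-1,10.0,-10.8,36.4,-0.0,0.0,0.0],[-1,10.0,-10.9,36.4,-0.0,0.0,0.0],[-1,-0.0,0.0,15.0,-0.0,0.0,0.0]]
end [ 0.43833577 -0.2857776   0.06999605] [-3.04048710e+00  7.87750424e-01  1.00399804e-04]
```

jog_arm(
  series=[
    [[-1,10,-11,36,0,0,0],[-1,10,-11,36,0,0,0],[-1,10,-11,36,0,0,0],[-1,10,-11,36,0,0,0],[-1,0,0,12,0,0,0]],
  ],
)

```text
time_s: 3.32
tool_pos: [0.4377, -0.2789, 0.0733]
ee_rot: [-3.043, 0.777, 0.005]
force: [0.2, 0.2, -0.0]
opening: 0.0002
```

jog_arm(
  series=[
    [[-1,0,0,2,0,0,0],[-1,0,0,2,0,0,0],[-1,0,0,2,0,0,0],[-1,0,0,1,0,0,0],[-1,0,0,0,0,0,0]],
  ],
)

```text
time_s: 3.95
tool_pos: [0.438, -0.28, 0.0685]
ee_rot: [3.043, -0.779, 0.0]
force: [0.6, -0.2, 0.2]
opening: 0.0002
```

jog_arm(
  series=[
    [[-1,0,0,2,0,0,0],[-1,0,0,1,0,0,0],[-1,0,0,1,0,0,0],[-1,0,0,1,0,0,0],[-1,0,0,0,0,0,0]],
  ],
)

```text
time_s: 4.58
tool_pos: [0.4381, -0.2801, 0.0639]
ee_rot: [3.043, -0.779, 0.001]
force: [-3.3, 0.9, 8.3]
opening: 0.0001
```

```bash
python3 - <<'E'
from h import *
C=np.array([.470,-.271]);p0=np.array([.4381,-.2801]);v=p0-C
w=[]
for i in range(1,16):
    a=np.radians(-4.6*i);R=np.array([[np.cos(a),-np.sin(a)],[np.sin(a),np.cos(a)]])
    w.append(([*(C+R@v),.0635],-28.7-4.6*i))
t=np.radians(-28.7);D=Ro.from_matrix(np.c_[[np.cos(t),np.sin(t),0],[np.sin(t),-np.cos(t),0],[0,0,-1]])
rows([*p0,.0635],D.as_rotvec(),w)
print(w[4],w[9],w[14])
E
```

```text
[[-1,-1.8,-2.0,-0.0,0.0,-0.0,4.6],[-1,-1.8,-1.9,-0.0,0.0,-0.0,4.6],[-1,-1.8,-2.0,-0.0,0.0,-0.0,4.6],[-1,-1.8,-2.0,-0.0,0.0,-0.0,4.6],[-1,-1.8,-1.9,-0.0,0.0,-0.0,4.6]]
[[-1,-1.8,-2.0,-0.0,0.0,-0.0,4.6],[-1,-1.8,-2.0,-0.0,0.0,-0.0,4.6],[-1,-1.7,-2.0,-0.0,0.0,-0.0,4.6],[-1,-1.8,-1.9,-0.0,0.0,-0.0,4.6],[-1,-1.8,-2.0,-0.0,0.0,-0.0,4.6]]
[[-1,-1.8,-2.0,-0.0,0.0,-0.0,4.6],[-1,-1.8,-1.9,-0.0,0.0,-0.0,4.6],[-1,-1.8,-2.0,-0.0,0.0,-0.0,4.6],[-1,-1.8,-2.0,-0.0,0.0,-0.0,4.6],[-1,-1.8,-1.9,-0.0,0.0,-0.0,4.6]]
end [ 0.45004046 -0.24446791  0.0635    ] [ 2.06727039e+00 -2.36558608e+00  1.08957908e-16]
([np.float64(0.43708024190561473), np.float64(-0.2669122711676094), 0.0635], -51.7) ([np.float64(0.44129440579927626), np.float64(-0.2543744515403739), 0.0635], -74.7) ([np.float64(0.45007248052838034), np.float64(-0.24447993273560154), 0.0635], -97.7)
```

jog_arm(
  series=[
    [[-1,-1.8,-1.9,0.5,0,0,4.6],[-1,-1.8,-2,0,0,0,4.6],[-1,-1.8,-2,0,0,0,4.6],[-1,-1.8,-2,0,0,0,4.6],[-1,-1.8,-1.9,0,0,0,4.6]],
  ],
)

```text
time_s: 5.2
tool_pos: [0.4373, -0.2671, 0.0638]
ee_rot: [2.825, -1.373, 0.002]
force: [-1.7, 2.5, 12.5]
opening: 0.0002
```

jog_arm(
  series=[
    [[-1,-1.8,-2,0,0,0,4.6],[-1,-1.8,-2,0,0,0,4.6],[-1,-1.7,-2,0,0,0,4.6],[-1,-1.8,-1.9,0,0,0,4.6],[-1,-1.8,-2,0,0,0,4.6]],
  ],
)

```text
time_s: 5.82
tool_pos: [0.4416, -0.2544, 0.0638]
ee_rot: [2.495, -1.909, 0.002]
force: [-2.8, 1.5, 14.9]
opening: 0.0
```

jog_arm(
  series=[
    [[-1,-1.8,-2,0,0,0,4.6],[-1,-1.8,-1.9,0,0,0,4.6],[-1,-1.8,-2,0,0,0,4.6],[-1,-1.8,-2,0,0,0,4.6],[-1,-1.8,-1.9,0,0,0,4.6]],
  ],
)

```text
time_s: 6.45
tool_pos: [0.4506, -0.2441, 0.0638]
ee_rot: [-2.064, 2.368, -0.002]
force: [-1.1, 5.6, 14.3]
opening: -0.0
```

```bash
python3 snap.py 2 wrist; python3 meas.py wrist2
```

```text
6.5 [ 0.4508 -0.244   0.0638] [-2.058e+00  2.372e+00 -2.000e-03] [-1.4   5.65 14.61] [-0.65  0.14  1.8   0.    1.2   1.07]
red [236.5 273.4] 199 ray [ 0.4378 -0.2162  0.04  ]
green [550.7 242.8] 144 ray [ 0.4322 -0.4001  0.04  ]
dial 25453 z 0.06365661939306122 circle ((0.4714620113372803, -0.27131199836730957), 0.05067300796508789) ell ((0.47611331939697266, -0.2736811339855194), (0.08655901998281479, 0.10218260437250137), 152.64064025878906)
hub [ 0.4706 -0.2716] line n 181 dir deg 157.7 std 3.3
```

View pics/wrist2.png

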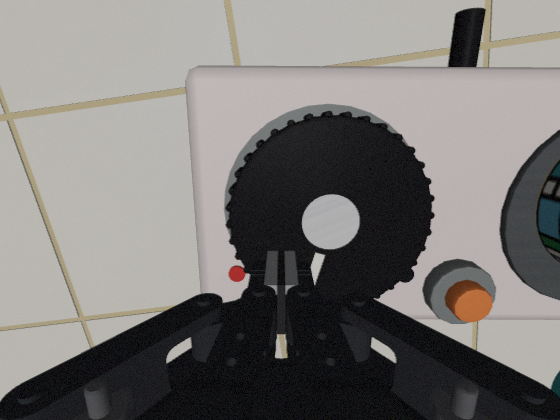

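The wrist picture shows the white line at about (318,268), which is 158° against 155° for green, with the fingertip still on the dial. I'll lift off and check that the detent holds.

jog_arm(
  series=[
    [[-1,0,0,-10,0,0,0],[-1,0,0,-35,0,0,0],[-1,0,0,-40,0,0,-10],[-1,0,0,-40,0,0,-10],[-1,0,0,-20,0,0,-10]],
  ],
)

```text
time_s: 7.12
tool_pos: [0.4503, -0.2445, 0.2105]
ee_rot: [2.614, -1.742, 0.004]
force: [-0.2, -1.2, -0.6]
opening: -0.0002
```

```bash
python3 - <<'E'
from h import *
from cell import readout
s=readout.state();print(s["tool_pos"],s["ee_rot"],s["force"])
A=np.array([.450,-.245,.2085]);B=np.array([.40,-.32,.21])
t=np.radians(-67.7);D=Ro.from_matrix(np.c_[[np.cos(t),np.sin(t),0],[np.sin(t),-np.cos(t),0],[0,0,-1]])
rows(A,D.as_rotvec(),[(A+(B-A)*i/4,-67.7+9.7*i) for i in (1,2,3,4)]+[(B,-28.9)])
E
```

```text
[ 0.45028897 -0.24454665  0.21045354] [ 2.61405892 -1.74188085  0.00434428] [-0.22204951 -1.1827062  -0.62620413]
[[-1,12.6,18.7,-0.4,0.0,-0.0,-9.7],[-1,9.3,20.5,-0.3,0.0,-0.0,-9.7],[-1,5.7,21.8,-0.4,0.0,-0.0,-9.7],[-1,1.9,22.5,-0.4,0.0,0.0,-9.7],[-1,-0.0,-0.0,0.0,0.0,0.0,0.0]]
end [ 0.39998569 -0.32003111  0.21      ] [ 3.04221079e+00 -7.83937450e-01 -6.38968635e-17]
```

jog_arm(
  series=[
    [[-1,12.6,18.7,0,0,0,-9.7],[-1,9.3,20.5,0,0,0,-9.7],[-1,5.7,21.8,0,0,0,-9.7],[-1,1.9,22.5,0,0,0,-9.7],[-1,0,0,0,0,0,0]],
  ],
)

```text
time_s: 7.75
tool_pos: [0.3993, -0.3202, 0.208]
ee_rot: [3.042, -0.785, -0.0]
force: [-0.3, -0.2, 0.3]
opening: 0.0
```

jog_arm(
  series=[
    [[-1,0,0,0,0,0,0],[-1,0,0,0,0,0,0],[-1,0,0,0,0,0,0],[-1,0,0,0,0,0,0],[-1,0,0,0,0,0,0]],
  ],
)

```text
time_s: 8.38
tool_pos: [0.4, -0.3192, 0.2078]
ee_rot: [3.042, -0.784, -0.0]
force: [-0.3, 0.2, 0.1]
opening: 0.0
```

```bash
python3 snap.py 3 wrist; python3 meas.py wrist3
```

```text
8.425 [ 0.4    -0.3192  0.2078] [ 3.042 -0.784 -0.   ] [-0.74  0.13  0.11] [-0.82  0.03  1.62 -0.    1.5  -0.32]
red [264.1  80.8] 85 ray [ 0.4383 -0.2162  0.04  ]
green [255.6 122. ] 61 ray [ 0.4127 -0.2443  0.04  ]
green [348.2 235.4] 27 ray [ 0.4411 -0.3936  0.04  ]
yel [269.7 158.8] 67 ray [ 0.4074 -0.2817  0.04  ]
btn [303.7 213.5] 362 ray [ 0.412  -0.3429  0.06  ]
dial 9203 z 0.06368123318259761 circle ((0.46985411643981934, -0.2713659107685089), 0.05105655640363693) ell ((0.4699438512325287, -0.2713165879249573), (0.09880717843770981, 0.09897156804800034), 155.5182647705078)
hub [ 0.4705 -0.2714] line n 155 dir deg 154.9 std 2.7
```

View pics/wrist3.png

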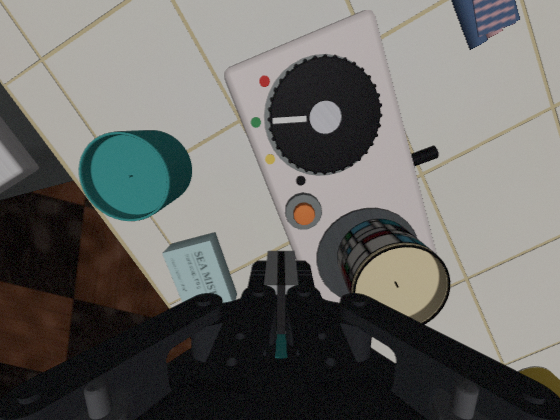

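The dial stayed at green by itself: the line is at 154.9° and the dot at 155°. The button is at (0.412, -0.343). Next I'll check the collar height and candle clearance.

```bash
python3 - <<'E'
from h import *
p,d,K,T=load("wrist3");W=pts(d,K,T)
for r in range(0,26,2):
    dd=np.hypot(W[...,0]-.412,W[...,1]+.343);m=(dd>=r/1000)&(dd<(r+2)/1000);print(r,np.percentile(W[m][:,2],[10,50,90]).round(4))
m=(W[...,2]>.115)&(W[...,2]<.127)&(W[...,0]>.41)&(W[...,1]<-.36)
print("candle rim",m.sum(),cv2.minEnclosingCircle(W[m][:,:2].astype(np.float32)))
A=np.array([.400,-.3192,.2078]);B=np.array([.412,-.343,.10]);y0=-29
t=np.radians(y0);D=Ro.from_matrix(np.c_[[np.cos(t),np.sin(t),0],[np.sin(t),-np.cos(t),0],[0,0,-1]])
rows(A,D.as_rotvec(),[(A,y0+9*i) for i in (1,2,3,4)]+[(A+(B-A)*i/4,y0+36+6*min(i,3)) for i in (1,2,3,4)]+[([.412,-.343,.075],25),([.412,-.343,.068],25)])
E
```

```text
0 [0.061  0.0618 0.0622]
2 [0.061  0.0618 0.0623]
4 [0.0613 0.0619 0.0626]
6 [0.0608 0.0621 0.2657]
8 [0.0594 0.2637 0.2683]
10 [0.0521 0.264  0.2708]
12 [0.0516 0.2641 0.273 ]
14 [0.0514 0.2643 0.279 ]
16 [0.0506 0.2642 0.282 ]
18 [0.04   0.2775 0.2845]
20 [0.0399 0.2633 0.2845]
22 [0.0396 0.2665 0.29  ]
24 [0.0411 0.2837 0.2985]
candle rim 1061 ((0.4576128423213959, -0.4230070114135742), 0.041749127209186554)
[[-1,0.0,0.0,0.0,0.0,-0.0,-9.0],[-1,0.0,0.0,0.0,0.0,-0.0,-9.0],[-1,0.0,0.0,0.0,0.0,0.0,-9.0],[-1,0.0,0.0,0.0,0.0,0.0,-9.0],[-1,2.3,6.3,27.0,0.0,0.0,-6.0]]
[[-1,1.5,6.4,26.9,0.0,0.0,-6.0],[-1,0.9,6.6,27.0,0.0,0.0,-6.0],[-1,0.2,6.7,26.9,0.0,0.0,-0.0],[-1,0.0,0.0,25.0,0.0,0.0,-0.0],[-1,0.0,0.0,7.0,0.0,0.0,-0.0]]
end [ 0.4119644  -0.34300643  0.068     ] [ 3.06712436e+00  6.79965101e-01 -4.04024654e-16]
```

jog_arm(
  series=[
    [[-1,0,0,0,0,0,-9],[-1,0,0,0,0,0,-9],[-1,0,0,0,0,0,-9],[-1,0,0,0,0,0,-9],[-1,2.3,6.3,27,0,0,-6]],
  ],
)

```text
time_s: 9.05
tool_pos: [0.4036, -0.3258, 0.1822]
ee_rot: [3.117, 0.365, 0.003]
force: [-0.4, 0.5, -0.6]
opening: 0.0001
```

jog_arm(
  series=[
    [[-1,1.5,6.4,27,0,0,-6],[-1,0.9,6.6,27,0,0,-6],[-1,0.2,6.7,27,0,0,0],[-1,0,0,25,0,0,0],[-1,0,0,7,0,0,0]],
  ],
)

```text
time_s: 9.68
tool_pos: [0.4115, -0.3426, 0.0665]
ee_rot: [-3.065, -0.682, 0.002]
force: [-0.1, 0.1, -0.0]
opening: 0.0002
```

```bash
python3 snap.py 4 wrist side
```

```text
9.775 [ 0.4118 -0.3429  0.0677] [-3.066e+00 -6.820e-01  1.000e-03] [ 1.11 -0.18 -0.42] [-0.84  0.18  1.74 -0.    1.22 -1.28]
```

View pics/wrist4.png

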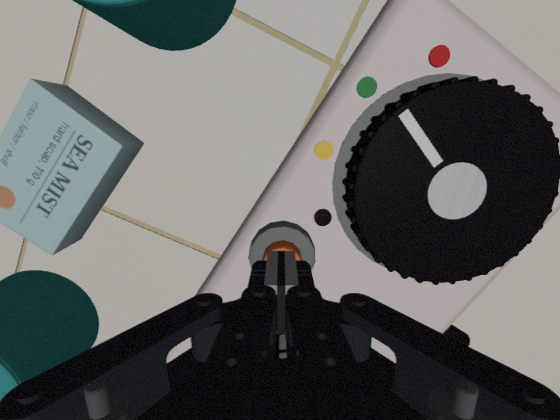

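View pics/side4.png

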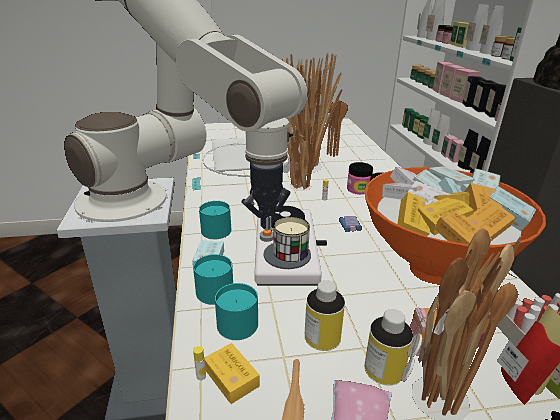

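The fingertip sits over the button (282,258), the candle is clear, and the white line still points at green. Now I'll press.

jog_arm(
  series=[
    [[-1,0,0,3,0,0,0],[-1,0,0,3,0,0,0],[-1,0,0,2.5,0,0,0],[-1,0,0,2,0,0,0],[-1,0,0,0,0,0,0]],
  ],
)

```text
time_s: 10.4
tool_pos: [0.4121, -0.3432, 0.0575]
ee_rot: [3.066, 0.682, 0.0]
force: [1.9, -1.4, 3.7]
opening: 0.0002
```

jog_arm(
  series=[
    [[-1,0,0,1,0,0,0],[-1,0,0,0.5,0,0,0],[-1,0,0,0.5,0,0,0],[-1,0,0,0,0,0,0],[-1,0,0,0,0,0,0]],
  ],
)

```text
time_s: 11.02
tool_pos: [0.4122, -0.3433, 0.0559]
ee_rot: [3.066, 0.682, 0.001]
force: [0.8, 0.0, 10.6]
opening: -0.0001
```

Force jumped past the 4 N spring to 10.6 N at z = 0.0559, so the button has bottomed out. I'll push slightly more to be sure, then lift off.

jog_arm(
  series=[
    [[-1,0,0,0.5,0,0,0],[-1,0,0,0,0,0,0],[-1,0,0,0,0,0,0],[-1,0,0,0,0,0,0],[-1,0,0,0,0,0,0]],
  ],
)

```text
time_s: 11.65
tool_pos: [0.4122, -0.3433, 0.0558]
ee_rot: [3.066, 0.682, 0.001]
force: [-2.1, 1.3, 16.5]
opening: -0.0
```

jog_arm(
  series=[
    [[-1,0,0,-4,0,0,0],[-1,0,0,-10,0,0,0],[-1,0,0,-40,0,0,0],[-1,0,0,-50,0,0,0],[-1,0,0,-50,0,0,0]],
  ],
)

```text
time_s: 12.28
tool_pos: [0.4115, -0.3426, 0.2105]
ee_rot: [-3.066, -0.682, 0.001]
force: [-0.1, 0.2, -0.4]
opening: -0.0003
```

jog_arm(
  series=[
    [[-1,-10,-10,0,0,0,10],[-1,-10,-10,0,0,0,10],[-1,-5,-10,0,0,0,10],[-1,0,0,0,0,0,0],[-1,0,0,0,0,0,0]],
  ],
)

```text
time_s: 12.9
tool_pos: [0.3807, -0.3218, 0.209]
ee_rot: [3.139, -0.128, -0.0]
force: [1.3, 0.1, 0.2]
opening: 0.0003
```

```bash
python3 snap.py 5 wrist side; python3 meas.py wrist5; python3 - <<'E'
from h import *
p,d,K,T=load("wrist5");W=pts(d,K,T)
dd=np.hypot(W[...,0]-.412,W[...,1]+.343);m=(dd<.007)&(W[...,2]<.1);print("btn z",np.percentile(W[m][:,2],[10,50,90]),m.sum())
E
```

```text
13.0 [ 0.3807 -0.3219  0.2087] [-3.139  0.13   0.   ] [ 0.35  0.58 -0.38] [-0.86 -0.    1.64 -0.    1.5  -0.77]
red [333.8  79.9] 84 ray [ 0.4383 -0.2162  0.04  ]
green [308.4 113.5] 63 ray [ 0.4129 -0.2443  0.04  ]
green [344.1 254. ] 34 ray [ 0.4437 -0.3942  0.04  ]
green [334.9 282. ] 33 ray [ 0.4326 -0.4276  0.04  ]
yel [305.1 153. ] 68 ray [ 0.4074 -0.2816  0.04  ]
btn [314.3 216.8] 355 ray [ 0.4114 -0.3427  0.06  ]
dial 8704 z 0.06370798251582288 circle ((0.46922099590301514, -0.2710394263267517), 0.05142098292708397) ell ((0.4692383408546448, -0.27119144797325134), (0.0990343913435936, 0.09946803003549576), 79.4067611694336)
hub [ 0.4704 -0.2714] line n 158 dir deg 154.9 std 2.7
btn z [0.06078575 0.06180477 0.06274842] 153
```

View pics/wrist5.png

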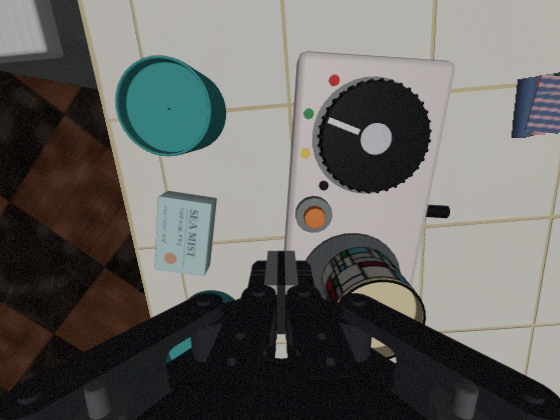

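View pics/side5.png

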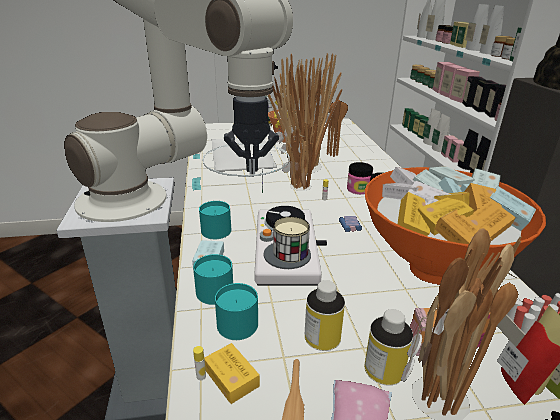

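The wrist view shows the white line (345,126) at the green dot (308,113) and the button up again (314,217). The side view shows the candle, lip balm and soap where they started, with the arm clear. I'll hand in.

```bash
python3 -c "
from cell import workorder
print(workorder.hand_in())"
```

```text
the job is handed in; nothing more can be done
None
```

The warmer's dial is at the green dot and the start button has been pressed fully and is back up. I handed the job in at about 13 s of the 48 s allowed.

- **Dial:** I pressed the shut fingertips on the face with 8–15 N and swept 1.2 rad clockwise from black. After lifting off, the white line measured 154.9° and the green dot about 155°. A second reading after the button press also gave 154.9°.
- **Start button:** I pushed it until the force rose from 3.7 N to 16.5 N with almost no further travel, so it was at its bottom stop. After release its top measured 61.8 mm high, the same as before the press.
- **Everything else:** The candle, soap box and lip balm look unmoved in the last pictures; I checked these by eye and did not measure them. The arm ended about 0.2 m up, touching nothing.

No check failed or disagreed in the end. The first far-camera readings put the line anywhere from 220° to 228°, and the closer wrist view settled it at 223.3°, the black setting.

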